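# Lay the standing plaster mould down and shut it in the curing bay

## Robot

A 7-joint arm with a two-finger parallel gripper is mounted at the origin on the work surface. World frame = base frame: x ahead of the robot, y to its left, z up, the work surface at z = 0. Lengths are in mm, angles in rad, forces in N, time in s.
With the tool pointing down it reaches from about 400 to 875 mm from the base axis. Payload 4.4 kg.
Tool frame: the origin (TCP) lies at the very end of the fingers, on their centre line; the grasp point (between the pads) lies 19 mm behind it; z points along the fingers, x is the direction in which the jaws open and shut, and the axes are right-handed (so a half turn about z gives the same grasp; the last joint's range is limited). The gripper opens to 85 mm and grips with 20 to 120 N. Pads are 22 mm wide; open, the fingers measure 114 mm over their backs; the gripper's body (76 mm by 85 mm) begins 54 mm behind the grasp point. The pads swing forward as they close: fully open they stand 13 mm farther back than shut.
Start: joints at [1.049, 0.628, 0.038, 1.517, -0.027, 0.996, -0.02], TCP at [286.146, -583.642, 231.313] pointing down, gripper open.
Joint ranges: [-3.06, 3.06], [-0.37, 2.12], [-1.25, 1.32], [0.18, 2.47], [-1.1, 4.24], [0.23, 1.98], [-2.94, 2.94]. Speed limits (rad/s): [2.57, 2.57, 3.14, 3.14, 3.14, 3.14, 3.14].

## Interface

Orientations are given as [roll, pitch, yaw] about the fixed x, y, z axes, in that order (R = Rz(yaw) Ry(pitch) Rx(roll)).
In Python, from cell import telemetry, get_image, get_calibration, ctrl gives the robot as it stands. The module is installed in compiled form; this text tells all that it offers.
- The arm moves only by the tool arm_command, never from a script. Its arguments are lists of equal length, an entry for each row: "rot": the turn, a rotation vector about the world's x, y, z in degrees, a list of three; "slide": the shift along the world's x, y, z in mm, a list of three; "gripper": the finger opening in mm, from 0 to 85.4. A call has 1 to 5 rows; each row shifts and turns the pose as measured when the row begins; what a row does not reach is not made up. A row lasts 1/12 s, in which the tool goes at most 41.7 mm and 7.16 degrees, less where a joint would pass 70% of its speed; a pose out of reach is approached as far as the arm can. A call with a gripper value outside its range is refused whole. The fingers move at their own pace and stop on an object; the grip force is fixed at half the most. Time passes only in rows, so rows that do not move let the fingers close. It gives the time, the measured TCP pose, the force and the opening at its end, in the units of the state.
- telemetry.read_state(): the state, without advancing time (a new reading comes with each control period).
- get_image(name): name is "scene" or "top" or "wrist"; returns (picture, depth): 480x640x3 uint8, red, green, blue; 480x640 float32, mm along the optical axis (not along the pixel's ray), 0 where there is no reading.
- get_calibration(name): a dict with "fx", "fy", "cx", "cy" (pixels), "D" ([k1, k2, p1, p2, k3] as OpenCV has them; the pictures are not rectified), "xyz" and "attitude" of the camera in the world. Camera axes: x right, y up, looking along -z (the intrinsics and any distortion apply to the point x, -y, -z); pixel columns grow to the right and rows downward; lengths in mm; the calibration is good to about 2 mm. A picture is of the moment at which its call begins: read the wrist's pose just before it. get_calibration takes no time and is no camera call; for the wrist camera it gives the pose at the moment of the call.
- ctrl.finish_job(): hands the job in, once; it reports no verdict.
The state is a dict: "clock": time; "qpos": joint angles; "qd": joint speeds; "tau": joint torques, N m; "eef_pos": TCP position; "tool_rot": TCP orientation; "force": force on the tool from outside, world axes, zero at the start; "torque": the same for the moment, N m; "width": finger opening in mm.
Only numpy, scipy, OpenCV 4.12 (cv2) and the standard library are available. Lean on these libraries where they do the work, as an engineer would, in place of code of your own. Each camera call takes 0.05 s, during which the arm holds its last target.

## Task

The plaster mould standing on end at the open end of the rig has to go into the blue curing bay, lying down. Push it low down, upright, until it sits square against the yellow-edged step, then push it high up so that it tips over the step and lies on the grey deck, horseshoe pattern up; then push it along the deck through the two orange sprung gate leaves, far enough into the bay that both leaves swing fully shut behind it. Never lift it clear or ram it, and leave the other things on the bench where they are.

Things in the scene. Friction and masses are not known exactly. Their poses are not given: they have to be found in the camera images.
- rig: Fixed wooden rig: a straight lane, 134 mm wide over all, 104 mm inside its side fences, open above. Origin: on the table at the lane's middle. +x runs the way in: open well, step, deck, gate, bay; +y across; +z up. The well (x -250 to -110 mm, floor 4 mm above the table, open at its -x end) has fences 20 mm high from x = -245 mm.
- step_edge (a point): Middle of the top edge of the yellow step (the low stop) at rig x = -110 mm, 20 mm above the table, 16 mm above the well floor. The mould turns about this edge through some 35 degrees, then falls by itself; a finger pushed level grips its face and may hold it back, so rise with the arc. Beyond, the grey deck runs level between fences with tops 38 mm above the table. Axes as the rig's.
- gate_mid (a point): Middle of the shut gate (rig x = 40 mm), 50 mm above the table. Two orange leaves, each 58 mm from its hinge at the lane's side to the middle, 5 mm thick, 24 to 76 mm above the table, swing only into the bay (+x), sweeping 58 mm of it. Hinge posts reach 82 mm above the table. Axes as the rig's.
- bay_mid (a point): Middle of the bay's floor (rig x = 159 mm), 20 mm above the table. Blue bay walls, 110 mm apart, tops 64 mm above the table, run from the gate to the back wall, whose inner face is at rig x = 254 mm. Axes as the rig's.
- gate_a (a joint): Gate leaf on the rig's +y side: 0 is shut, 1.57 rad points straight into the bay; a light spring (about 0.5 to 2 N at its tip) shuts it.
- gate_b (a joint): Gate leaf on the rig's -y side: likewise.
- mould_center (a point): Centre of the loose cream mould: block 64 (own x) by 86 (y) by 124 mm (z), two dark bands, 0.55 to 0.9 kg. Starts on end (z up) in the well, 15 to 45 mm short of the step, turned up to 5 degrees, own +x to the step, horseshoes on its -x face. Ordinary friction, 0.5 to 0.7: pushed high too soon it tips short of the step. Lying as wanted: +x down, +z along the rig's +x, centre 52 mm above the table.
- jar: White jar, 84 mm across, 150 mm high, a bystander. Origin at the centre of its underside.
- blue_bottle: Blue bottle, 54 mm across, 130 mm high, a bystander. Origin at the centre of its underside.
- beaker: Clear plastic beaker, 72 mm across, 75 mm high, a bystander beside the gate. Origin at the centre of its underside.
- bowl: White bowl, 140 mm across, 70 mm high, a bystander. Origin at the centre of its underside.
- timer: White timer, 50 by 70 by 22 mm, a bystander on the robot's side of the rig. Origin at the centre of its underside.
- disc: White disc with a centre hole, 110 mm across, 6 mm high, a bystander on the robot's side. Origin at the centre of its underside.
- small_mould: Low open plaster mould, 90 by 120 by 34 mm, a bystander. Origin at the centre of its underside.
Not all that is in view belongs to the job. What is shaped like the part that bears mould_center but green is not meant.

How it is judged:
By the outcome, as a careful person would: the job done as asked, in the order asked, and still so for the second after the job is handed in, with the robot touching nothing.
It also fails if it takes over 64 s, if anything falls off the work surface, if the arm or the gripper's body presses on something with over 40 N, if the wrist force passes 120 N, or if a joint passes its speed limit or range.

## Working session

There is one attempt and no reset: what is moved stays moved. The work goes in short steps, Python scripts to look and compute and a tool call to move; the robot and the scene stay as the last step left them, time stands still between calls to the robot, and variables do not carry over. Pictures are saved under pics/ and viewed, and the job is handed in when it is done.

Besides the shell and the picture viewer there is one more tool, called after "Request:" as name(argument=value, ...) on one line, values as JSON. arm_command: Moves the arm, as the interface text tells. Its arguments: {"type":"object","properties":{"rot":{"type":"array"},"slide":{"type":"array"},"gripper":{"type":"array"}},"required":["rot","slide","gripper"]}

```bash
mkdir -p pics
cat > h.py <<'E'
import numpy as np, cv2
from cell import telemetry, get_image, get_calibration, ctrl
from scipy.spatial.transform import Rotation as R
def grab(n,f):
    c=get_calibration(n); im,d=get_image(n); cv2.imwrite('pics/'+f+'.png',im[:,:,::-1]); np.savez('pics/'+f+'.npz',im=im,d=d); return im,d,c
def rot(c):
    a=np.array(c['attitude'],float)
    return R.from_euler('xyz',a).as_matrix() if a.shape==(3,) else a
def rays(c,uv):
    K=np.array([[c['fx'],0,c['cx']],[0,c['fy'],c['cy']],[0,0,1.]])
    p=cv2.undistortPoints(np.array(uv,float).reshape(-1,1,2),K,np.array(c['D'],float)).reshape(-1,2)
    v=np.c_[p[:,0],-p[:,1],-np.ones(len(p))]
    return v@rot(c).T
def onplane(c,uv,z):
    r=rays(c,uv); o=np.array(c['xyz'],float); return o+r*((z-o[2])/r[:,2])[:,None]
def withdepth(c,uv,d):
    uv=np.array(uv).reshape(-1,2); r=rays(c,uv); return np.array(c['xyz'],float)+r*np.array([d[int(v),int(u)] for u,v in uv])[:,None]
E
python3 - <<'E'
from h import *
for n in ['scene','top']:
    im,d,c=grab(n,n+'0'); print(n,c)
print(telemetry.read_state())
E
```

```text
scene {'fx': 604.7730067600492, 'fy': 604.7730067600492, 'cx': 321.2543387471853, 'cy': 229.76742461871484, 'D': array([0.01118836, 0.        , 0.        , 0.        , 0.        ]), 'xyz': array([1253.52498323, -143.70001722, 1220.09437541]), 'attitude': array([0.54458544, 0.01337824, 1.37782991])}
top {'fx': 434.11521676258934, 'fy': 434.11521676258934, 'cx': 315.05355863783984, 'cy': 242.80351681602244, 'D': array([-0.01955888,  0.        ,  0.        ,  0.        ,  0.        ]), 'xyz': array([495.32466015,  -3.76637804, 949.93768698]), 'attitude': array([ 0.09228553, -0.01835087, -1.59440442])}
{'clock': 0.1, 'qpos': array([ 1.04919924,  0.62925469,  0.03843544,  1.51824672, -0.0270009 ,
        0.99630831, -0.01999817]), 'qd': array([ 0.0005392 , -0.00359381,  0.0008194 , -0.00171627, -0.00113327,
       -0.00043634, -0.00065195]), 'tau': array([ 3.97906799e-03, -5.64522886e+01,  1.23071998e+00, -1.93970668e+01,
        1.12312892e-02,  5.40371781e-03,  4.10646135e-05]), 'eef_pos': array([ 285.90599869, -583.13022386,  230.48699778]), 'tool_rot': array([ 3.14158210e+00,  1.69946794e-03, -1.11498989e+00]), 'force': array([ 0.01602992, -0.52925884,  0.05460643]), 'torque': array([ 0.00151158, -0.02372043,  0.01310337]), 'width': 85.60541607243731}
```

View pics/scene0.png

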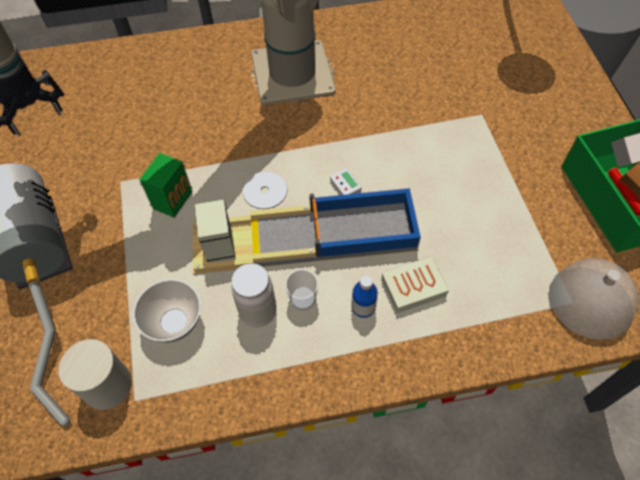

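View pics/top0.png

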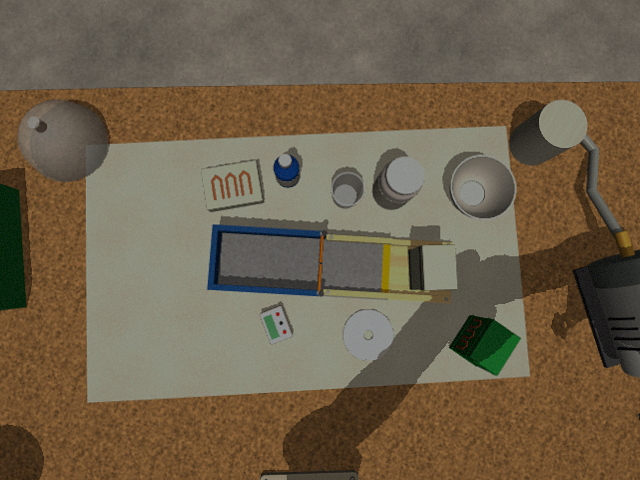

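The wanted mould is the cream block on end in the well, at top (435,267) and scene (213,230). Two things could be mistaken for it: the green block at top (485,345) / scene (165,185), and the low horseshoe mould at top (232,185) / scene (415,285). The cream cylinder at top (562,125) is not a block. I choose the block in the well and check it in a close crop.

Run:
```python
from h import *
a=cv2.imread('pics/top0.png')[210:320,195:475]; b=cv2.imread('pics/scene0.png')[175:285,180:430]
a=cv2.resize(a,(784,308),interpolation=cv2.INTER_CUBIC); b=cv2.resize(b,(784,290)[:2] if 0 else (660,290),interpolation=cv2.INTER_CUBIC)
b=cv2.copyMakeBorder(b,0,0,0,124,cv2.BORDER_CONSTANT)
cv2.imwrite('pics/crop0.png',np.vstack([a,b]))
c=get_calibration('top'); z=np.load('pics/top0.npz'); d=z['d']; hsv=cv2.cvtColor(z['im'],cv2.COLOR_RGB2HSV)
print(onplane(c,[(320,262),(435,267)],20))
for n,lo,hi in [('blue',(105,120,40),(125,255,255)),('yellow',(22,200,120),(32,255,255)),('orange',(5,150,80),(17,255,255))]:
    m=cv2.inRange(hsv,lo,hi); m[:215]=0; m[310:]=0; m[:,:200]=0;m[:,470:]=0
    k,lab,st,ce=cv2.connectedComponentsWithStats(m)
    for i in range(1,k):
        if st[i,4]>15: print(n,st[i],ce[i])
for u in [(435,268),(425,268),(450,268),(415,268),(397,268),(385,268),(350,268),(265,260),(216,260),(265,232),(265,290)]:
    print(u,withdepth(c,[u],d)[0].round(0))
```

```text
[[ 539.43363872  -32.48681542   20.        ]
 [ 522.96427741 -280.07647395   20.        ]]
blue [ 208  225  113   71 1619] [253.89561458 258.27486103]
yellow [382 244   8  45 278] [385.48561151 266.28776978]
orange [319 236   5  27  70] [320.92857143 248.12857143]
orange [317 264   5  27  79] [319.3164557  277.20253165]
(435, 268) [ 518. -248.  128.]
(425, 268) [ 518. -229.  127.]
(450, 268) [ 517. -277.  127.]
(415, 268) [ 520. -225.   68.]
(397, 268) [ 523. -200.    9.]
(385, 268) [ 523. -172.   18.]
(350, 268) [525. -96.  22.]
(265, 260) [546.  85.  21.]
(216, 260) [547. 182.  58.]
(265, 232) [601.  80.  64.]
(265, 290) [483.  82.  63.]
```

View pics/crop0.png

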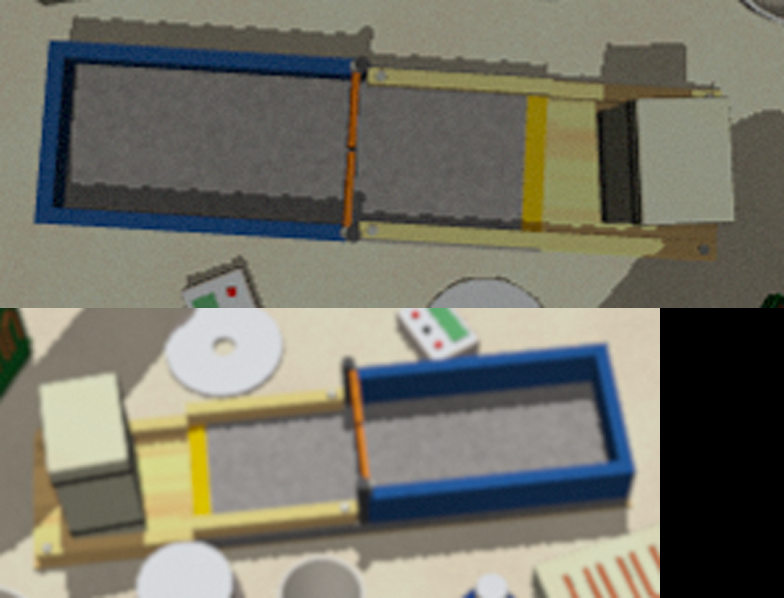

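The crop confirms it: the cream block stands in the well about 30 px short of the yellow step, with shut orange leaves at top (320,262). Next I'll get accurate poses.

```bash
cat > pose.py <<'E'
from h import *
def pts(c,d):
    v,u=np.mgrid[0:480,0:640]; uv=np.c_[u.ravel(),v.ravel()]
    return (np.array(c['xyz'])+rays(c,uv)*d.reshape(-1,1)).reshape(480,640,3)
E
python3 - <<'E'
from pose import *
for n in ['top','scene']:
    c=get_calibration(n); z=np.load(f'pics/{n}0.npz'); d=z['d']; P=pts(c,d); hsv=cv2.cvtColor(z['im'],cv2.COLOR_RGB2HSV)
    H=P[...,2]; bb=(P[...,0]>440)&(P[...,0]<660)&(d>0)
    m=(bb&(H>118)&(H<138)&(P[...,1]<-190)&(P[...,1]>-310)).astype(np.uint8)
    k,lab,st,ce=cv2.connectedComponentsWithStats(m); i=1+np.argmax(st[1:,4]); m=(lab==i).astype(np.uint8)
    q=onplane(c,np.argwhere(m)[:,::-1],128)[:,:2].astype(np.float32); r=cv2.minAreaRect(q); print(n,'mould top',r,'n',len(q),'z',np.median(H[m>0]))
    # bay
    mb=cv2.inRange(hsv,(105,120,40),(125,255,255))>0
    m=mb&bb&(H>58)&(H<70)&(P[...,1]>-60)&(P[...,1]<230)
    q=onplane(c,np.argwhere(m)[:,::-1],64)[:,:2].astype(np.float32); print('bay',cv2.minAreaRect(q),len(q),'z',np.median(H[m]))
    my=cv2.inRange(hsv,(22,200,100),(32,255,255))>0
    m=my&bb&(P[...,1]<-100)&(P[...,1]>-220)
    q=onplane(c,np.argwhere(m)[:,::-1],20)[:,:2].astype(np.float32); print('yellow',cv2.minAreaRect(q),len(q))
    mo=cv2.inRange(hsv,(5,150,80),(17,255,255))>0
    m=mo&bb&(P[...,1]<0)&(P[...,1]>-60)
    q=onplane(c,np.argwhere(m)[:,::-1],76)[:,:2].astype(np.float32); print('gate',cv2.minAreaRect(q),len(q))
E
```

```text
top mould top ((520.29931640625, -254.4075164794922), (86.0153579711914, 66.71173095703125), 0.2704276740550995) n 1552 z 128.06889051898355
bay ((544.807861328125, 82.34011840820312), (223.00930786132812, 132.66757202148438), 85.26374053955078) 1514 z 64.5476350073626
yellow ((523.7860107421875, -172.7344970703125), (13.367863655090332, 102.9255142211914), 85.27236938476562) 285
gate ((535.115966796875, -30.975074768066406), (5.999325275421143, 109.20742797851562), 85.02793884277344) 148
scene mould top ((528.2496337890625, -256.3325500488281), (93.46318817138672, 64.12450408935547), 0.052333299070596695) n 1064 z 126.6760353672347
bay ((551.368896484375, 80.30499267578125), (221.30889892578125, 138.32847595214844), 84.81552124023438) 1061 z 62.6470074355982
yellow ((522.39501953125, -173.3837890625), (13.359673500061035, 87.38938903808594), 86.10469818115234) 177
gate ((537.7655639648438, -32.62738800048828), (8.035172462463379, 104.27664184570312), 85.95608520507812) 119
```

Run:
```python
from pose import *
c=get_calibration('top'); z=np.load('pics/top0.npz'); d=z['d']; P=pts(c,d); hsv=cv2.cvtColor(z['im'],cv2.COLOR_RGB2HSV)
m=cv2.inRange(hsv,(45,100,20),(80,255,255))>0; m[:, :440]=0
m&=(d>0)
print('green',np.percentile(P[m],[1,50,99],axis=0).round(0))
for n,u in [('jar',(405,175)),('beaker',(347,187)),('bowl',(472,190)),('cyl',(562,123)),('grn',(490,340))]: print(n,withdepth(c,[u],d).round(0))
```

```text
green [[ 320. -403.    9.]
 [ 369. -347.  123.]
 [ 419. -307.  127.]]
jar [[ 694. -194.  148.]]
beaker [[705. -97.   3.]]
bowl [[ 692. -375.    8.]]
cyl [[ 800. -518.  128.]]
grn [[ 379. -348.  123.]]
```

Request:
arm_command(rot=[[0, 0, 7], [0, 0, 7], [0, 0, 7], [0, 0, 7], [0, 0, 7]], slide=[[30, 22, 10], [30, 22, 10], [30, 22, 5], [30, 22, 0], [30, 22, 0]], gripper=[45, 45, 45, 45, 45])

```text
clock: 0.52
eef_pos: [426.3, -476.4, 253.5]
tool_rot: [3.13, 0.008, -0.503]
force: [-0.1, 0.4, -0.8]
width: 44.9
```

Request:
arm_command(rot=[[0, 0, 7], [0, 0, 7], [0, 0, 7], [7, -0.6, 3], [7, -0.6, 0]], slide=[[18, 20, 0], [18, 20, 0], [18, 20, 0], [16, 10, 0], [10, 10, 0]], gripper=[45, 45, 45, 45, 45])

```text
clock: 0.93
eef_pos: [518.5, -375.4, 254.6]
tool_rot: [-2.91, 0.003, -0.05]
force: [-0.7, -0.6, -1.4]
width: 45.0
```

Request:
arm_command(rot=[[7, -0.6, -1], [7, -0.6, -1], [7, -0.6, 0], [6, -0.5, 0], [0, 0, 0]], slide=[[-2, 8, -25], [-2, 5, -30], [-2, 5, -30], [-2, 0, -35], [0, 0, 0]], gripper=[45, 45, 45, 45, 45])

```text
clock: 1.35
eef_pos: [513.9, -352.8, 122.7]
tool_rot: [-2.41, -0.006, -0.09]
force: [-5.6, 0.2, -10.0]
width: 45.1
```

```bash
cat >> pose.py <<'E'
O=np.array([532.,-70.3]); TH=np.radians(85.25); U=np.array([np.cos(TH),np.sin(TH)]); V=np.array([-U[1],U[0]])
def rig(p): p=np.array(p)[:2]-O; return p@U,p@V
def world(x,y): return O+x*U+y*V
E
python3 - <<'E'
from pose import *
for n in ['scene','top']: grab(n,n+'1')
s=telemetry.read_state(); print(s['eef_pos'],s['force'],rig(s['eef_pos']),s['qpos'].round(2)); 
a=cv2.imread('pics/scene1.png')[100:320,100:420]; cv2.imwrite('pics/c1.png',cv2.resize(a,(800,550)))
E
```

```text
[ 520.61348303 -352.59295968  139.15848101] [0.59883448 0.30079853 1.91000476] (np.float64(-282.2663222791067), np.float64(-12.028763981061473)) [ 1.04  1.02 -0.45  1.26 -0.2   1.35  0.72]
```

View pics/c1.png

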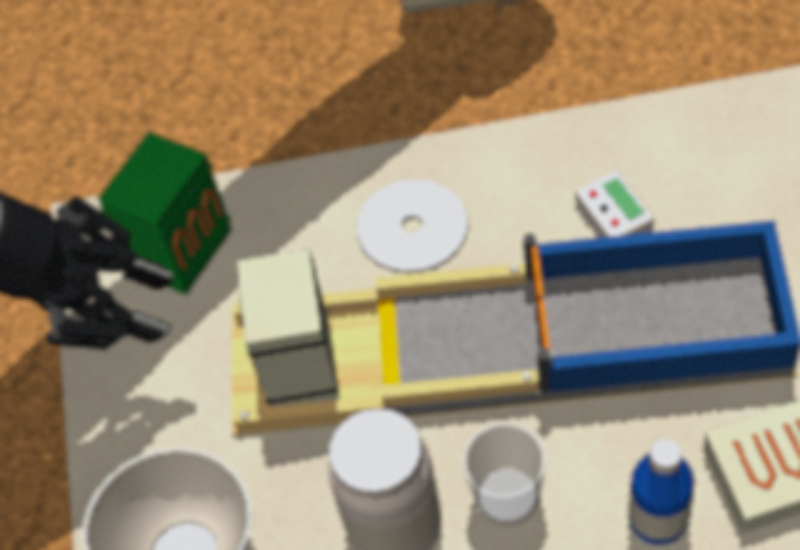

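Request:
arm_command(rot=[[0, 0, 0], [0, 0, 0], [0, 0, 0], [0, 0, 0], [0, 0, 0]], slide=[[-6, 0, -30], [-5, 0, -30], [0, 0, -25], [0, 0, -10], [0, 0, 0]], gripper=[45, 45, 45, 45, 45])

```text
clock: 1.87
eef_pos: [526.8, -355.5, 76.2]
tool_rot: [-2.462, -0.066, -0.074]
force: [-0.5, 0.8, 0.6]
width: 45.2
```

Run:
```python
from pose import *
get_image('wrist')
im,d,c=grab('scene','scene2')
s=telemetry.read_state(); print(s['clock'],s['eef_pos'],s['tool_rot'],s['force'],rig(s['eef_pos'])); 
a=cv2.imread('pics/scene2.png')[100:320,100:420]; cv2.imwrite('pics/c2.png',cv2.resize(a,(800,550)))
```

```text
1.9667 [ 528.22928049 -355.87360631   77.91557498] [-2.46186874 -0.06909657 -0.07447715] [0.20412429 0.0118467  0.60136059] (np.float64(-284.9050509922449), np.float64(-19.890069464967393))
```

View pics/c2.png

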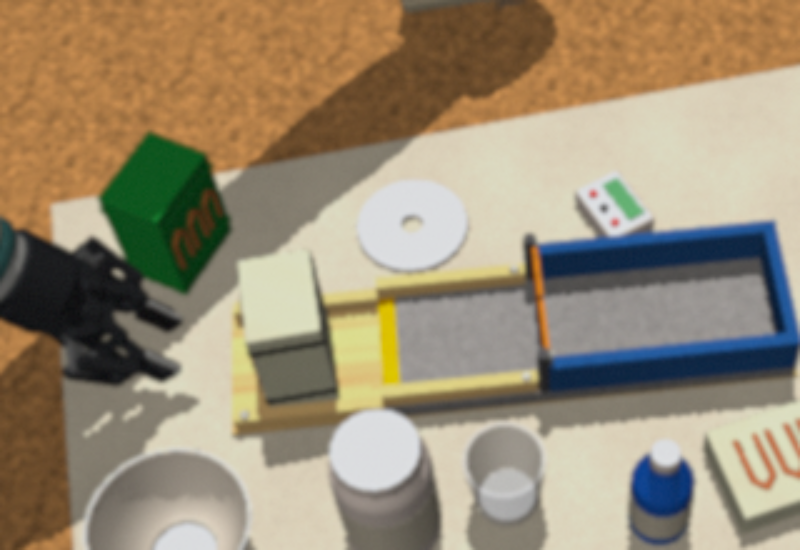

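Run:
```python
from pose import *
s=telemetry.read_state(); print(s['qpos'].round(3)); print(s['tau'].round(1))
```

```text
[ 1.038  1.082 -0.448  1.294 -0.177  1.217  0.779]
[  0.7 -66.5  -8.5 -13.   -2.    1.8  -0. ]
```

Request:
arm_command(rot=[[0, 0, 0]], slide=[[-20, 0, 0]], gripper=[45])

```text
clock: 2.05
eef_pos: [513.1, -354.6, 82.1]
tool_rot: [-2.465, -0.077, -0.071]
force: [-0.6, 1.6, 0.5]
width: 44.8
```

Request:
arm_command(rot=[[0, 0, 0]], slide=[[0, 0, 0]], gripper=[45])

```text
clock: 2.13
eef_pos: [511.2, -356.9, 85.4]
tool_rot: [-2.471, -0.077, -0.071]
force: [-0.7, -0.9, -0.4]
width: 45.0
```

Run:
```python
from pose import *
s=telemetry.read_state(); print(s['qpos'].round(3),s['eef_pos'],s['tool_rot']); print(s['tau'].round(1))
```

```text
[ 1.062  1.054 -0.451  1.34  -0.173  1.198  0.799] [ 511.23957774 -356.88099894   85.44553838] [-2.47080672 -0.07699155 -0.07086607]
[ -4.8 -67.5 -11.9 -13.3  -2.6   1.7   0.2]
```

Request:
arm_command(rot=[[0, 2, 0], [0, 2, 0]], slide=[[0, 2, -25], [0, 2, -20]], gripper=[45, 45])

```text
clock: 2.3
eef_pos: [515.0, -357.8, 50.6]
tool_rot: [-2.488, -0.018, -0.074]
force: [-1.1, -0.7, -0.3]
width: 45.1
```

Request:
arm_command(rot=[[0, 0, 0]], slide=[[0, 0, 0]], gripper=[45])

```text
clock: 2.38
eef_pos: [516.1, -356.2, 50.1]
tool_rot: [-2.488, -0.017, -0.072]
force: [-0.1, 1.2, -0.5]
width: 45.4
```

Request:
arm_command(rot=[[0, 1, -0.5]], slide=[[-9, 6, -22]], gripper=[45])

```text
clock: 2.47
eef_pos: [512.2, -352.6, 32.7]
tool_rot: [-2.495, -0.009, -0.081]
force: [0.9, -1.5, 0.5]
width: 44.9
```

Request:
arm_command(rot=[[0, 0, 0], [0, 0, 0]], slide=[[0, 15, 0], [0, 15, 0]], gripper=[45, 45])

```text
clock: 2.63
eef_pos: [511.3, -323.6, 30.7]
tool_rot: [-2.497, -0.006, -0.083]
force: [1.5, 0.3, 0.5]
width: 44.9
```

Request:
arm_command(rot=[[6, -0.5, 0]], slide=[[0, 5, -6]], gripper=[45])

```text
clock: 2.72
eef_pos: [514.8, -311.4, 31.4]
tool_rot: [-2.388, -0.012, -0.074]
force: [1.9, 2.1, 0.7]
width: 45.3
```

Request:
arm_command(rot=[[0, 0, 0]], slide=[[0, 5, 0]], gripper=[45])

```text
clock: 2.8
eef_pos: [511.4, -307.7, 25.6]
tool_rot: [-2.383, -0.005, -0.077]
force: [-2.5, -0.8, -2.5]
width: 45.1
```

Run:
```python
from pose import *
im,d,c=grab('scene','scene3')
s=telemetry.read_state(); print(s['clock'],s['eef_pos'],s['tool_rot'],s['force'],rig(s['eef_pos'])); 
a=cv2.imread('pics/scene3.png')[150:300,120:330]; cv2.imwrite('pics/c3.png',cv2.resize(a,(784,560)))
```

```text
2.85 [ 514.17391317 -304.01190297   30.09192944] [-2.38273021 -0.00900671 -0.07353429] [0.6013519  2.161833   0.78775394] (np.float64(-234.38536632214294), np.float64(-1.5884005792086011))
```

View pics/c3.png

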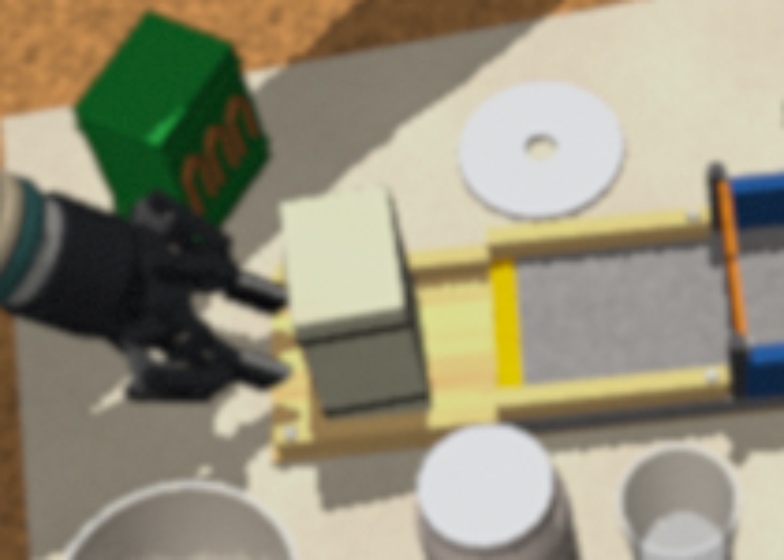

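Request:
arm_command(rot=[[0, 0, 0], [0, 0, 0], [0, 0, 0]], slide=[[0, 7, -4], [0.5, 7, -2], [0.5, 7, -1]], gripper=[45, 45, 45])

```text
clock: 3.1
eef_pos: [518.3, -285.7, 26.9]
tool_rot: [-2.395, -0.017, -0.074]
force: [-0.7, -3.9, 0.9]
width: 45.2
```

Request:
arm_command(rot=[[0, 0, 0], [0, 0, 0], [0, 0, 0]], slide=[[-1, 7, 0], [-1, 7, -1], [-1, 7, -1]], gripper=[45, 45, 45])

```text
clock: 3.35
eef_pos: [517.9, -266.1, 27.4]
tool_rot: [-2.406, -0.023, -0.076]
force: [0.6, -3.3, -1.1]
width: 45.2
```

```bash
cat > look.py <<'E'
from pose import *
import sys
def mould(c,d,n,zt=128):
    P=pts(c,d);H=P[...,2]
    m=((d>0)&(P[...,0]>440)&(P[...,0]<620)&(H>zt-9)&(H<zt+8)&(P[...,1]<-120)&(P[...,1]>-320)).astype(np.uint8)
    return m,P
tag=sys.argv[1]
im,d,c=grab('top','top'+tag); hsv=cv2.cvtColor(im,cv2.COLOR_RGB2HSV)
m,P=mould(c,d,0); m&=((hsv[...,2]>110)).astype(np.uint8)
k,lab,st,ce=cv2.connectedComponentsWithStats(m); i=1+np.argmax(st[1:,4]); m=lab==i
q=onplane(c,np.argwhere(m)[:,::-1],128)[:,:2].astype(np.float32); r=cv2.minAreaRect(q); print('mould',r,'rig',rig(r[0]),len(q))
im,d,c=grab('scene','scene'+tag)
s=telemetry.read_state(); print(s['clock'],s['eef_pos'].round(1),s['tool_rot'].round(3),s['force'].round(1),np.round(rig(s['eef_pos']),1)); 
a=cv2.imread('pics/scene'+tag+'.png')[150:300,120:330]; cv2.imwrite('pics/c'+tag+'.png',cv2.resize(a,(784,560)))
E
python3 look.py 4
```

```text
mould ((524.2001953125, -227.49179077148438), (62.569091796875, 85.26244354248047), 85.54228210449219) rig (np.float64(-157.29780380382445), np.float64(-5.243754151637255)) 1443
3.45 [ 517.5 -263.9   27.8] [-2.402 -0.022 -0.074] [ 0.  -0.6  0.6] [-194.2   -1.6]
```

View pics/c4.png

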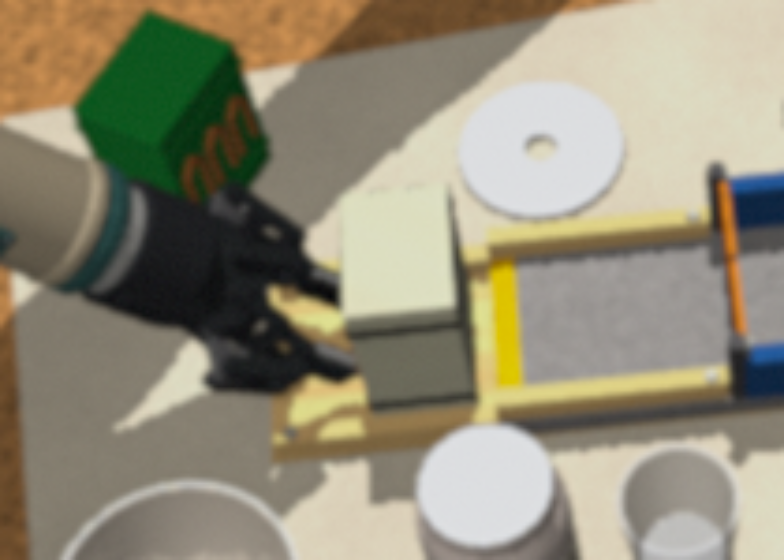

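The mould is upright, square (85.5° against the rig's 85.25°), and about 15 mm short of the step. I'll keep pushing.

Request:
arm_command(rot=[[0, 0, 0], [0, 0, 0]], slide=[[0.5, 6, -1], [0.5, 6, -1]], gripper=[45, 45])

```text
clock: 3.62
eef_pos: [519.1, -255.2, 26.9]
tool_rot: [-2.407, -0.024, -0.077]
force: [-0.9, -6.8, 4.3]
width: 45.0
```

Request:
arm_command(rot=[[0, 0, 0], [0, 0, 0]], slide=[[0.5, 4, 0], [0.5, 4, 0]], gripper=[45, 45])

```text
clock: 3.78
eef_pos: [519.9, -250.5, 26.8]
tool_rot: [-2.412, -0.025, -0.079]
force: [-5.3, -13.9, 8.7]
width: 45.1
```

```bash
python3 look.py 5
```

```text
mould ((525.7862548828125, -212.54026794433594), (62.397708892822266, 84.61104583740234), 85.5707015991211) rig (np.float64(-142.26629319445536), np.float64(-5.586257599423146)) 1449
3.8833 [ 519.8 -250.7   26.9] [-2.412 -0.025 -0.08 ] [-3.1 -7.9  2. ] [-180.8   -2.8]
```

View pics/c5.png

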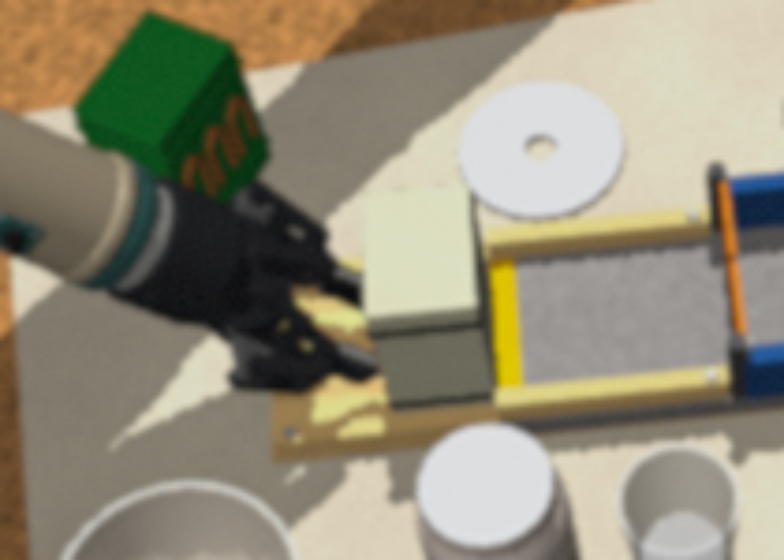

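Seated on the step: centre at rig x −142.3 (expected −142), square, with 8–14 N resistance. I'll back off and rise for the high push.

Request:
arm_command(rot=[[0, 0, 0], [0, 0, 0], [0, 0, 0], [0, 0, 0]], slide=[[-1, -14, 0], [-1, -8, 15], [0, 0, 30], [0, 0, 30]], gripper=[45, 45, 45, 45])

```text
clock: 4.22
eef_pos: [513.3, -267.3, 99.0]
tool_rot: [-2.398, -0.013, -0.077]
force: [0.9, 0.0, -1.0]
width: 45.0
```

Request:
arm_command(rot=[[0, 0, 0]], slide=[[0, 0, 0]], gripper=[45])

```text
clock: 4.3
eef_pos: [515.9, -266.9, 104.3]
tool_rot: [-2.398, -0.019, -0.077]
force: [0.9, 0.3, 0.3]
width: 45.1
```

```bash
python3 look.py 6
```

```text
mould ((525.7205810546875, -212.63540649414062), (62.24705505371094, 84.74687957763672), 85.31985473632812) rig (np.float64(-142.3665433231359), np.float64(-5.528687580671441)) 1447
4.4 [ 513.8 -266.3  100.2] [-2.398 -0.014 -0.076] [-0.9  0.3 -0.1] [-196.8    1.9]
```

View pics/c6.png

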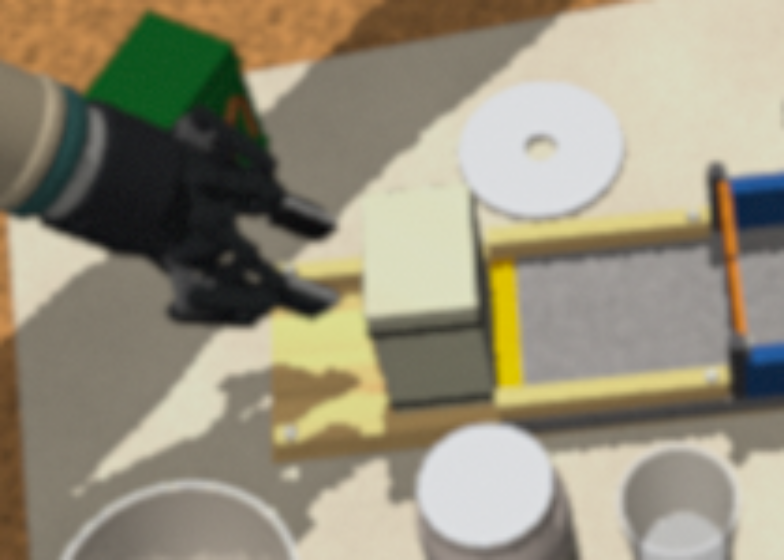

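Request:
arm_command(rot=[[0, 0, 0], [0, 0, 0]], slide=[[4, 5, 0], [3, 5, 0]], gripper=[45, 45])

```text
clock: 4.57
eef_pos: [519.7, -255.5, 98.5]
tool_rot: [-2.396, -0.011, -0.077]
force: [0.3, 0.0, 0.6]
width: 44.9
```

Request:
arm_command(rot=[[0, 0, 0]], slide=[[0, 0, 0]], gripper=[45])

```text
clock: 4.65
eef_pos: [519.9, -252.9, 98.0]
tool_rot: [-2.393, -0.01, -0.074]
force: [0.3, 0.3, 0.2]
width: 45.2
```

Request:
arm_command(rot=[[0, 0, 0], [0, 0, 0], [0, 0, 0]], slide=[[0, 3, 4], [0.5, 7, 5], [0.5, 8, 5]], gripper=[45, 45, 45])

```text
clock: 4.9
eef_pos: [520.2, -235.2, 109.1]
tool_rot: [-2.394, -0.007, -0.077]
force: [0.1, -1.7, -0.8]
width: 44.7
```

```bash
cat > look2.py <<'E'
from pose import *
import sys
tag=sys.argv[1]
im,d,c=grab('scene','scene'+tag)
s=telemetry.read_state(); print(s['clock'],s['eef_pos'].round(1),s['tool_rot'].round(3),s['force'].round(1),np.round(rig(s['eef_pos']),1)); 
a=im[140:300,120:430,::-1]; cv2.imwrite('pics/c'+tag+'.png',cv2.resize(a,(775,400)))
E
python3 look2.py 7
```

```text
4.95 [ 520.6 -232.5  110.8] [-2.392 -0.007 -0.074] [0.4 0.2 0.4] [-162.6   -2. ]
```

View pics/c7.png

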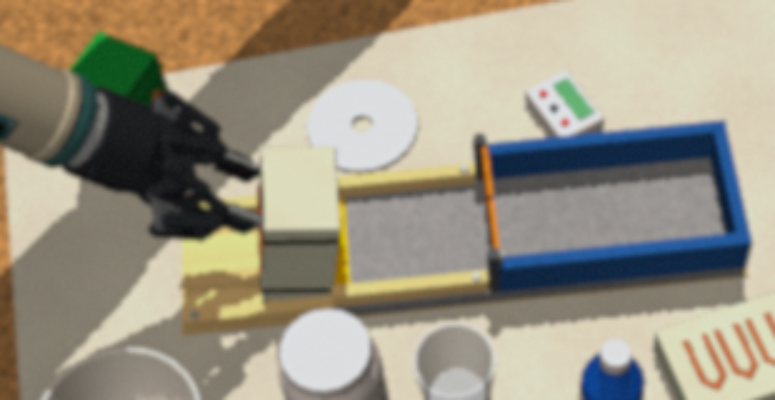

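Request:
arm_command(rot=[[0, 0, 0], [0, 0, 0], [0, 0, 0]], slide=[[0, 8, 4], [0.5, 8, 3], [0.5, 8, 2]], gripper=[45, 45, 45])

```text
clock: 5.2
eef_pos: [521.4, -207.4, 120.8]
tool_rot: [-2.393, -0.008, -0.076]
force: [-0.3, -0.3, -0.2]
width: 45.2
```

```bash
python3 look2.py 8
```

```text
5.25 [ 521.6 -204.5  121.9] [-2.39  -0.008 -0.072] [0.3 2.7 0.3] [-134.6   -0.7]
```

View pics/c8.png

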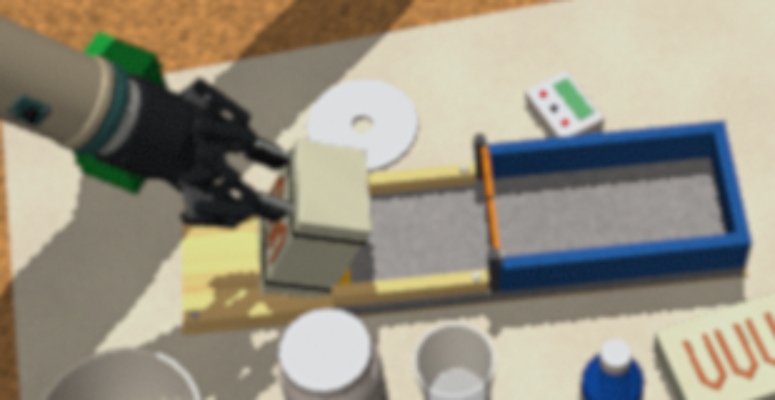

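Request:
arm_command(rot=[[0, 0, 0], [0, 0, 0]], slide=[[0.5, 7, 0], [0.5, 6, 0]], gripper=[45, 45])

```text
clock: 5.42
eef_pos: [522.6, -190.1, 122.7]
tool_rot: [-2.39, -0.008, -0.072]
force: [0.6, 0.2, -0.3]
width: 45.0
```

```bash
python3 look2.py 9
```

```text
5.4667 [ 522.5 -188.7  122.9] [-2.389 -0.008 -0.07 ] [-0.6  1.3  0.5] [-118.7   -0.4]
```

View pics/c9.png

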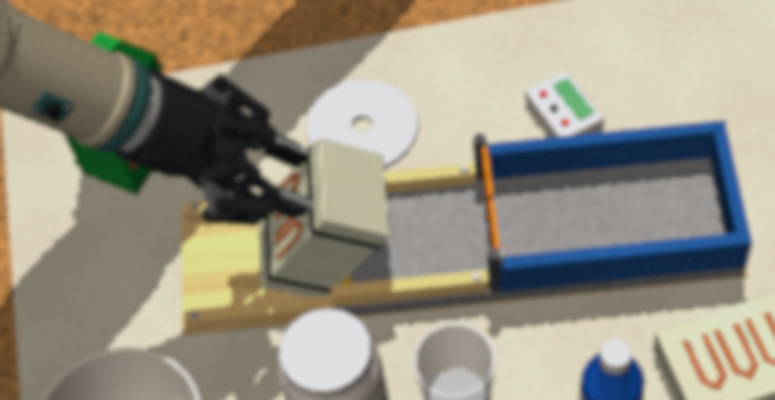

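Request:
arm_command(rot=[[0, 0, 0]], slide=[[0.5, 5, 0]], gripper=[45])

```text
clock: 5.55
eef_pos: [522.9, -184.0, 122.6]
tool_rot: [-2.39, -0.008, -0.071]
force: [0.2, -0.6, -0.5]
width: 45.5
```

Request:
arm_command(rot=[[0, 0, 0], [0, 0, 0], [0, 0, 0]], slide=[[0, 0, 2], [0, 0, 1], [0, 0, 0]], gripper=[45, 45, 45])

```text
clock: 5.8
eef_pos: [522.7, -181.7, 125.9]
tool_rot: [-2.387, -0.007, -0.068]
force: [-0.2, -0.3, 0.6]
width: 44.8
```

```bash
python3 look2.py 10
```

```text
5.85 [ 522.7 -181.9  125.8] [-2.388 -0.007 -0.069] [ 0.2  1.  -0.1] [-1.12e+02  1.00e-01]
```

View pics/c10.png

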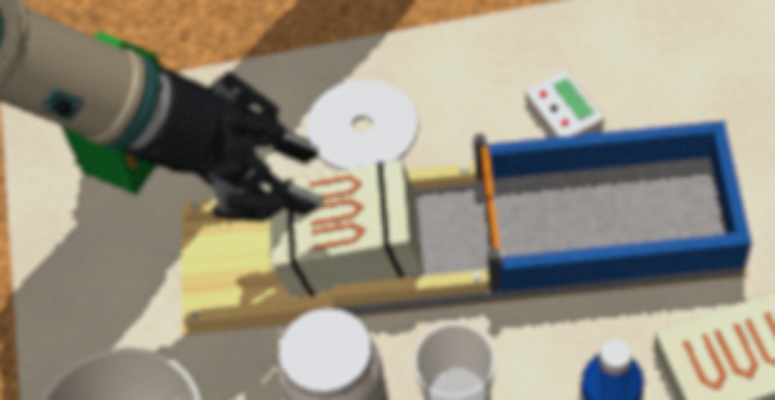

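It fell onto the deck with the horseshoes up. I'll move back and up, set the tool upright, and check the pose.

Request:
arm_command(rot=[[0, 0, 0], [-7, 0.6, 0], [-7, 0.6, 0], [-7, 0.6, 0], [-7, 0.6, 0]], slide=[[-1, -10, 15], [-1, -20, 10], [-1, -20, 0], [-1, -15, 0], [0, 0, 0]], gripper=[20, 20, 20, 20, 20])

```text
clock: 6.27
eef_pos: [515.2, -260.4, 146.5]
tool_rot: [-2.887, 0.004, -0.089]
force: [1.1, 0.2, -0.5]
width: 20.0
```

Request:
arm_command(rot=[[-7, 0.6, 0], [-7, 0.6, 0], [0, 0, 0]], slide=[[0, 0, -10], [0, 0, -10], [0, 0, 0]], gripper=[20, 20, 20])

```text
clock: 6.52
eef_pos: [520.5, -255.8, 130.8]
tool_rot: [-3.133, -0.009, -0.08]
force: [0.7, 3.1, -1.4]
width: 20.1
```

```bash
cat > look3.py <<'E'
from pose import *
import sys
tag=sys.argv[1]
im,d,c=grab('top','top'+tag); hsv=cv2.cvtColor(im,cv2.COLOR_RGB2HSV)
P=pts(c,d);H=P[...,2]
RX=(P[...,:2]-O)@U; RY=(P[...,:2]-O)@V
m=((d>0)&(H>77)&(H<93)&(RX>-180)&(RX<270)&(abs(RY)<51)).astype(np.uint8)
o=cv2.inRange(hsv,(5,150,80),(17,255,255)); o[:215]=0;o[310:]=0;o[:,:210]=0;o[:,450:]=0
k,lab,st,ce=cv2.connectedComponentsWithStats(m); i=1+np.argmax(st[1:,4]); m=lab==i
q=onplane(c,np.argwhere(m)[:,::-1],84)[:,:2].astype(np.float32); r=cv2.minAreaRect(q); print('mould',r,'rig',np.round(rig(r[0]),1),len(q),'z',np.median(H[m]))
qr=np.c_[(q-O)@U,(q-O)@V]; print('rig ext',np.percentile(qr,[1,99],axis=0).round(1))
k,lab,st,ce=cv2.connectedComponentsWithStats(o)
for i in range(1,k):
    if st[i,4]>15: print('orange',st[i],'rig',np.round(rig(onplane(c,[ce[i]],76)[0]),1))
cv2.imwrite('pics/t'+tag+'.png',cv2.resize(im[210:320,195:475,::-1],(784,308)))
im,d,c=grab('scene','scene'+tag)
s=telemetry.read_state(); print(s['clock'],s['eef_pos'].round(1),s['tool_rot'].round(3),s['force'].round(1),np.round(rig(s['eef_pos']),1)); 
b=cv2.resize(im[140:300,120:430,::-1],(560,289)); b=cv2.copyMakeBorder(b,0,0,0,224,cv2.BORDER_CONSTANT)
cv2.imwrite('pics/c'+tag+'.png',np.vstack([cv2.imread('pics/t'+tag+'.png'),b]))
E
python3 look3.py 11
```

```text
mould ((530.74853515625, -154.45501708984375), (122.60294342041016, 86.8338851928711), 85.62015533447266) rig [-84.   -5.7] 2612 z 84.61084305003175
rig ext [[-143.7  -47.8]
 [ -23.9   36.7]]
orange [319 236   5  27  72] rig [ 39.6 -29.5]
orange [372 247  19  10  61] rig [-81.3 -30.8]
orange [371 259  23  10  67] rig [-81.4  -5.4]
orange [317 264   5  27  80] rig [39.4 28.7]
orange [371 272  19  10  51] rig [-78.9  19.2]
6.6167 [ 518.8 -262.7  131.1] [-3.133 -0.008 -0.089] [ 0.1 -0.5 -0.4] [-192.8   -2.8]
```

View pics/c11.png

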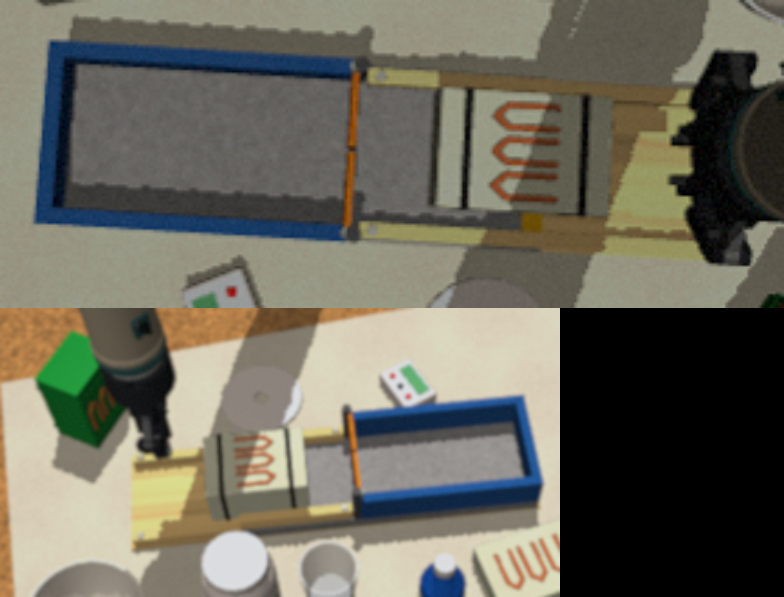

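The mould lies flat (top at 84.6 mm), square, centred at rig (−84, −5.7). I'll descend behind it.

Request:
arm_command(rot=[[0, 0, 0], [0, 0, 0], [0, 0, 0], [0, 0, 0]], slide=[[0, 0, -30], [0, 0, -30], [0, 0, -22], [0, 0, 0]], gripper=[20, 20, 20, 20])

```text
clock: 6.95
eef_pos: [519.4, -270.4, 48.6]
tool_rot: [-3.133, -0.014, -0.099]
force: [-0.4, 0.2, -0.2]
width: 20.0
```

Request:
arm_command(rot=[[0, 0, 0]], slide=[[0, 0, 0]], gripper=[20])

```text
clock: 7.03
eef_pos: [518.4, -272.3, 47.9]
tool_rot: [-3.132, -0.012, -0.103]
force: [0.2, 0.1, -0.0]
width: 19.7
```

Request:
arm_command(rot=[[0, 0, 1], [0, 0, 0], [0, 0, 0], [0, 0, 0]], slide=[[1, 12, 0], [1, 12, 0], [1, 12, 0], [0.5, 5, 0]], gripper=[20, 20, 20, 20])

```text
clock: 7.37
eef_pos: [522.0, -233.6, 50.9]
tool_rot: [-3.132, -0.016, -0.094]
force: [0.5, 0.8, 0.5]
width: 20.0
```

Request:
arm_command(rot=[[0, 0, 0], [0, 0, 0], [0, 0, 0], [0, 0, 0], [0, 0, 0]], slide=[[0.6, 6, 0], [0.6, 7, 0], [0.7, 8, 0], [0.7, 8, 0], [0.7, 8, 0]], gripper=[20, 20, 20, 20, 20])

```text
clock: 7.78
eef_pos: [526.5, -195.3, 53.5]
tool_rot: [-3.137, -0.02, -0.093]
force: [-0.8, -2.4, -2.5]
width: 20.1
```

```bash
python3 look3.py 12
```

```text
mould ((534.6046142578125, -120.71712493896484), (122.02452087402344, 86.67848205566406), 84.5951919555664) rig [-50.   -6.8] 2589 z 84.69553947552947
rig ext [[-109.1  -49.2]
 [   9.8   35.5]]
orange [319 236   5  27  72] rig [ 39.6 -29.5]
orange [355 245  23  11  70] rig [-49.6 -32.2]
orange [354 257  24  11  69] rig [-49.7  -6.5]
orange [317 264   5  27  80] rig [39.4 28.7]
orange [354 270  23  10  65] rig [-49.1  18.8]
7.8833 [ 526.9 -193.1   53.5] [-3.136 -0.02  -0.09 ] [ 0.2 -0.1 -0.8] [-122.8   -5.1]
```

View pics/c12.png

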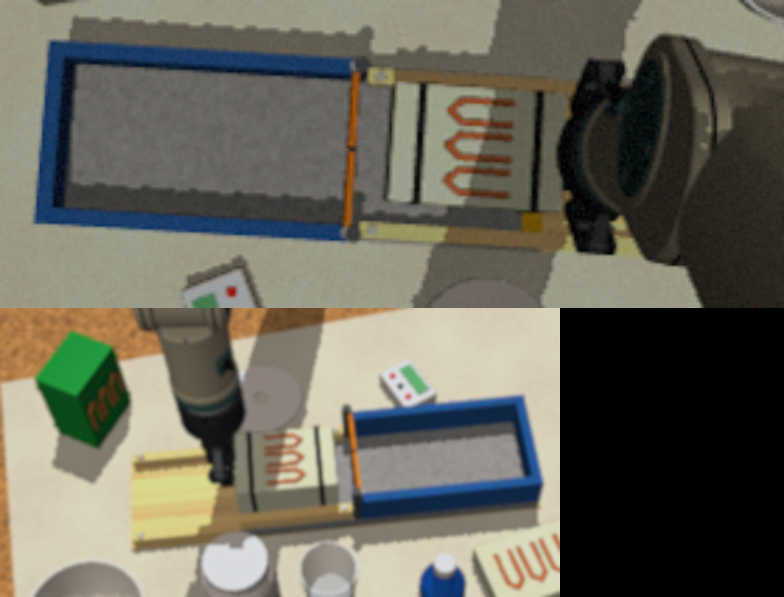

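Request:
arm_command(rot=[[0, 0, 0.4], [0, 0, 0.4], [0, 0, 0], [0, 0, 0], [0, 0, 0]], slide=[[0.2, 8, -1], [0.2, 8, -1], [0.2, 8, -1], [0.2, 8, -1], [0.2, 8, -1]], gripper=[20, 20, 20, 20, 20])

```text
clock: 8.3
eef_pos: [530.7, -168.1, 52.7]
tool_rot: [3.129, -0.031, -0.087]
force: [-3.6, -15.2, 7.3]
width: 20.1
```

Request:
arm_command(rot=[[0, 0, 0], [0, 0, 0], [0, 0, 0]], slide=[[0.2, 8, -1], [0.2, 8, -1], [0.2, 8, -1]], gripper=[20, 20, 20])

```text
clock: 8.55
eef_pos: [529.5, -163.0, 53.0]
tool_rot: [3.108, -0.034, -0.101]
force: [-3.5, -15.6, 5.3]
width: 20.0
```

```bash
python3 look3.py 13
```

```text
mould ((537.8088989257812, -88.82322692871094), (123.60990905761719, 86.8399887084961), 83.84797668457031) rig [-18.   -7.3] 2479 z 84.72274258898108
rig ext [[-75.8 -49.4]
 [ 42.6  35. ]]
orange [303 235  19  21  87] rig [ 58.7 -35. ]
orange [339 244  22  10  57] rig [-12.1 -31.1]
orange [338 256  23  11  65] rig [-16.4  -7.7]
orange [310 265  10  26  75] rig [49.4 30.7]
orange [337 269  23  10  52] rig [-13.1  19.4]
8.65 [ 529.3 -162.3   52.9] [ 3.108 -0.034 -0.1  ] [ -2.7 -13.4   6.4] [-91.9  -5. ]
```

View pics/c13.png

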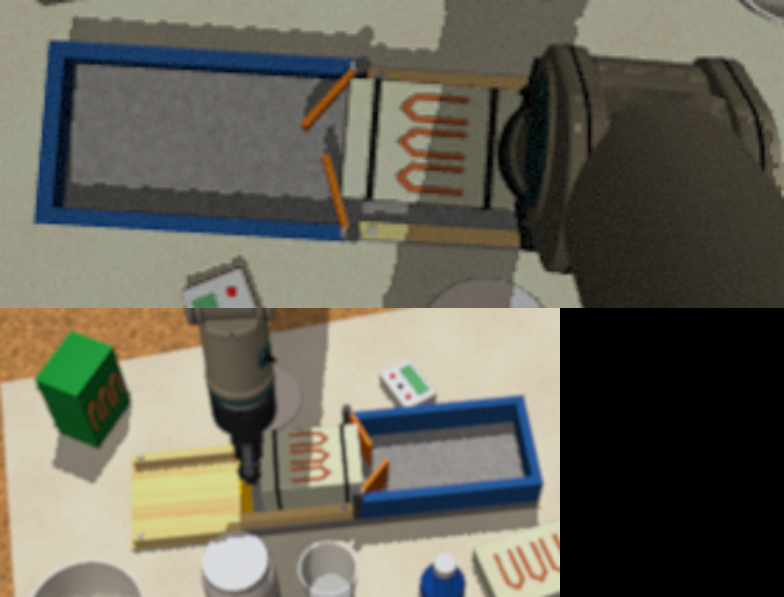

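Request:
arm_command(rot=[[0, 0, 0], [1, 2, 1.5], [1, 0, 1.5]], slide=[[0, -6, 0], [6, -3, -2], [4, 0, -2]], gripper=[20, 40, 40])

```text
clock: 8.9
eef_pos: [538.5, -172.2, 50.0]
tool_rot: [3.139, 0.006, -0.048]
force: [-0.1, 0.4, -0.0]
width: 40.0
```

```bash
python3 look3.py 14
```

```text
mould ((536.474609375, -90.57801055908203), (130.26068115234375, 86.7564468383789), 83.34387969970703) rig [-19.8  -6.1] 2604 z 84.72110748933648
rig ext [[-82.2 -48.1]
 [ 38.   36.5]]
orange [315 236   8  26  72] rig [ 44.  -28.3]
orange [341 245  23  10  70] rig [-21.9 -31.2]
orange [340 257  24  11  77] rig [-22.8  -5.8]
orange [314 264   6  27  80] rig [44.6 29.5]
orange [339 270  24  10  67] rig [-21.2  19.7]
9.0 [ 536.9 -172.5   49.3] [ 3.139  0.007 -0.05 ] [-2.1  0.3  0. ] [-101.4  -13.4]
```

View pics/c14.png

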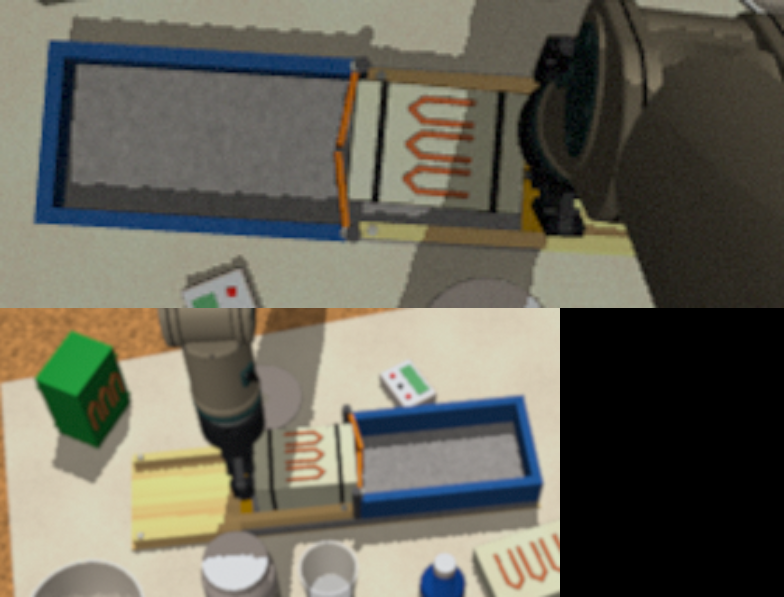

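Request:
arm_command(rot=[[0, 0, 0], [0, 0, 0], [0, 0, 0], [0, 0, 0]], slide=[[0, 8, -1], [0, 8, 0], [0, 10, 0], [0, 10, 0]], gripper=[40, 40, 40, 40])

```text
clock: 9.33
eef_pos: [537.9, -154.6, 50.3]
tool_rot: [3.118, -0.003, -0.073]
force: [1.9, -8.8, -2.1]
width: 40.1
```

Request:
arm_command(rot=[[-0.5, 0.5, 0], [-0.5, 0.5, 0], [0, 0, 0]], slide=[[0, 12, 0], [0, 12, 0], [0, 12, 0]], gripper=[40, 40, 40])

```text
clock: 9.58
eef_pos: [535.6, -129.3, 51.3]
tool_rot: [3.084, 0.011, -0.087]
force: [0.3, -6.9, -1.1]
width: 39.9
```

```bash
python3 look3.py 15
```

```text
mould ((537.124267578125, -47.39153289794922), (113.44957733154297, 94.16739654541016), 86.26311492919922) rig [23.3 -3.2] 2284 z 85.42961377756626
rig ext [[-29.3 -42.3]
 [ 77.9  42.4]]
orange [295 233  25  11  83] rig [ 68.8 -48.7]
orange [321 246  23  11  60] rig [ 19.5 -24.7]
orange [320 259  23  10  64] rig [23.   1.5]
orange [319 271  24  11  63] rig [19.8 24.9]
orange [292 281  25  12  68] rig [69.3 49.2]
9.6833 [ 535.4 -126.    51.1] [ 3.088  0.012 -0.082] [-0.7 -2.7 -2.1] [-55.2  -8. ]
```

View pics/c15.png

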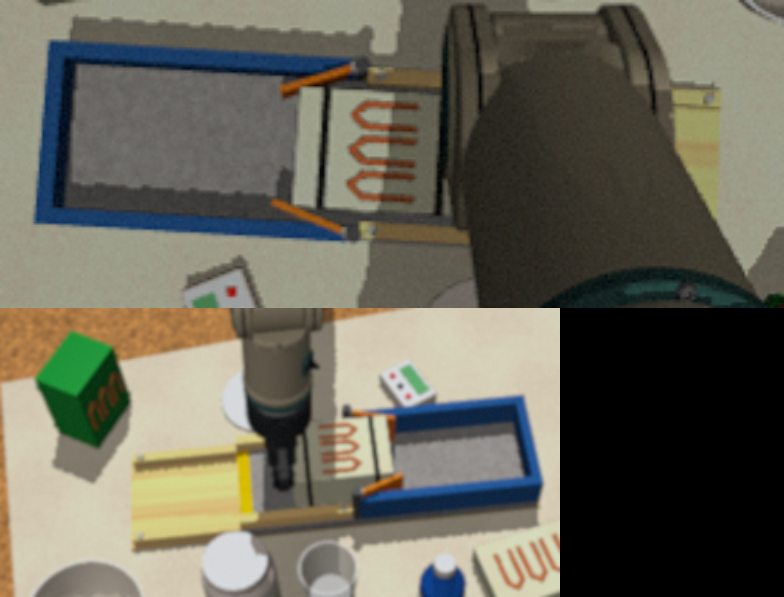

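Request:
arm_command(rot=[[1, 0, 0], [1, 0, 0], [1, 0, 0], [0.5, 0, 0], [0.5, 0, 0]], slide=[[0, 11, -1], [0, 11, -1], [0.5, 11, 0], [0.5, 11, 0], [0.5, 11, 0]], gripper=[40, 40, 40, 40, 40])

```text
clock: 10.1
eef_pos: [535.5, -83.6, 51.1]
tool_rot: [-3.14, 0.015, -0.094]
force: [0.3, -4.9, -2.2]
width: 40.1
```

Request:
arm_command(rot=[[0, 0, 0], [0, 0, 0], [0, 0, 0]], slide=[[0.5, 11, 0], [0.5, 11, 0], [0.5, 11, 0]], gripper=[40, 40, 40])

```text
clock: 10.35
eef_pos: [535.5, -52.4, 50.8]
tool_rot: [3.141, 0.016, -0.1]
force: [1.1, -5.4, 0.7]
width: 40.3
```

```bash
python3 look3.py 16
```

```text
mould ((535.8517456054688, 33.3427734375), (100.88604736328125, 89.76470184326172), 85.4793701171875) rig [103.6   4.7] 2028 z 84.81968274292234
rig ext [[ 57.1 -37. ]
 [152.7  47.4]]
orange [295 237  14   6  42] rig [ 80.  -44.6]
orange [283 247  24  10  69] rig [ 94.4 -20.1]
orange [282 259  24  11  78] rig [93.9  5.7]
orange [281 272  24  11  72] rig [94.5 31.2]
orange [290 286  24   7  59] rig [73.7 54.3]
10.45 [535.8 -49.   50.8] [-3.14   0.016 -0.096] [-0.2 -0.1  0.4] [21.5 -2. ]
```

View pics/c16.png

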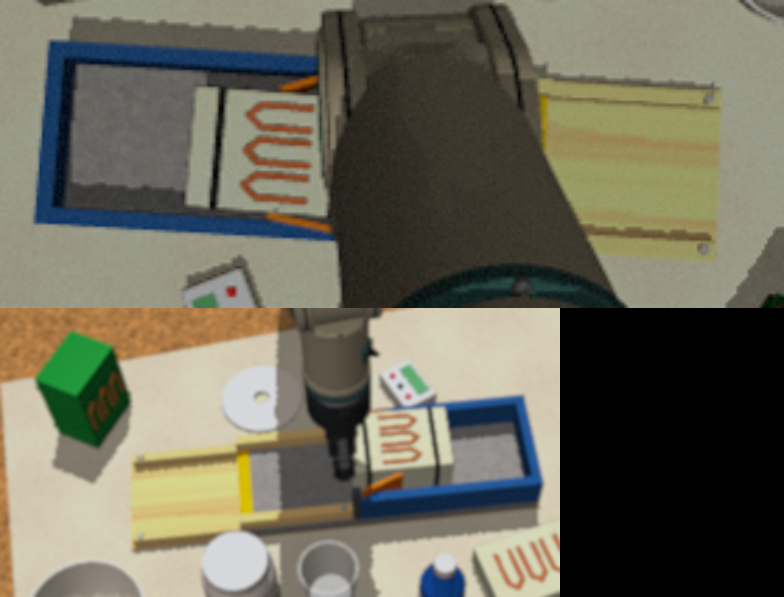

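Request:
arm_command(rot=[[0, 0, 0.5], [0, 0, 0.5], [0, 0, 0], [0, 0, 0], [0, 0, 0]], slide=[[0.5, 2, 0], [1, 5, 0], [1, 11, 0], [1, 11, 0], [1, 11, 0]], gripper=[20, 20, 20, 20, 20])

```text
clock: 10.87
eef_pos: [542.9, -14.4, 51.7]
tool_rot: [3.137, 0.01, -0.083]
force: [-0.5, -5.5, -1.1]
width: 19.9
```

```bash
python3 look3.py 17
```

```text
mould ((536.2698364257812, 87.777099609375), (69.72996520996094, 85.59547424316406), 88.6640853881836) rig [157.9   8.8] 1431 z 84.9420850672434
rig ext [[122.4 -31.8]
 [191.4  50.1]]
orange [264 248  13  10  49] rig [142.2 -14.5]
orange [263 261  16  10  44] rig [140.5  11.4]
orange [262 273  17  10  56] rig [139.6  35.4]
10.9667 [543.1 -11.1  51.6] [ 3.14   0.01  -0.079] [-0.  -0.   0.4] [59.9 -6.2]
```

View pics/c17.png

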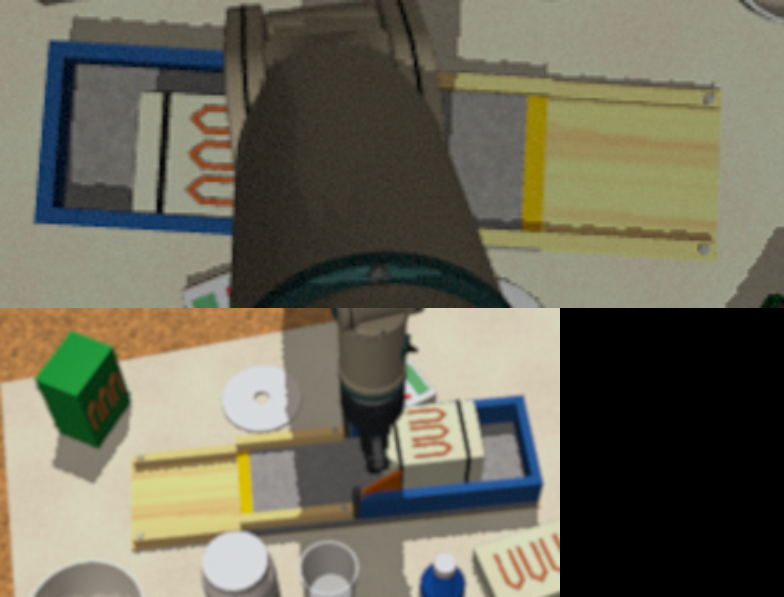

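Request:
arm_command(rot=[[0, 0, 0], [0, 0, 0], [0, 0, 0], [0, 0, 0]], slide=[[-9, -4, 0], [-9, 0, 0], [0.5, 9, 0], [1, 9, 0]], gripper=[20, 20, 20, 20])

```text
clock: 11.3
eef_pos: [522.6, 1.2, 51.5]
tool_rot: [3.138, 0.013, -0.082]
force: [1.1, -6.2, 0.6]
width: 19.8
```

```bash
python3 look3.py 18
```

```text
mould ((537.3538818359375, 105.8927001953125), (59.84958267211914, 83.3720703125), 85.07371520996094) rig [176.    9.3] 1102 z 84.96416017572466
rig ext [[150.5 -31.5]
 [205.5  50.2]]
orange [257 249   5   8  20] rig [163.5 -13.3]
orange [256 260   7  10  24] rig [161.8  11.7]
orange [255 273   9  10  32] rig [160.1  37.4]
11.4 [523.    3.4  51.5] [ 3.14   0.013 -0.079] [-0.3 -0.6  0.2] [72.7 15. ]
```

View pics/c18.png

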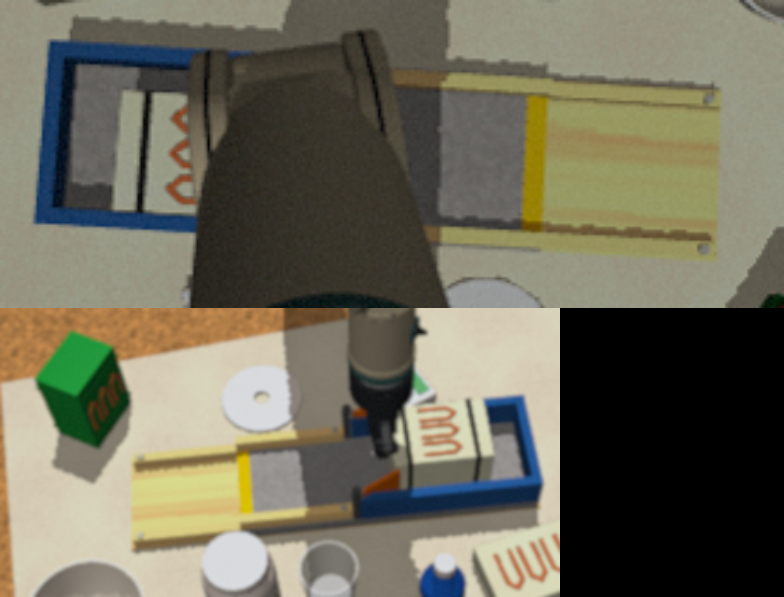

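Request:
arm_command(rot=[[0, 0, 0], [0, 0, 0], [0, 0, 0], [0, 0, 0]], slide=[[1.5, 9, 0], [1.5, 9, 0], [1.5, 9, 0], [1, 6, 0]], gripper=[20, 20, 20, 20])

```text
clock: 11.73
eef_pos: [527.9, 32.3, 51.6]
tool_rot: [3.134, 0.014, -0.085]
force: [-0.2, -4.4, 0.9]
width: 20.3
```

```bash
python3 look3.py 19
```

```text
mould ((541.6724243164062, 152.60862731933594), (31.65212059020996, 86.05242156982422), 89.76300811767578) rig [222.9   8.8] 552 z 84.65310177056915
rig ext [[206.4 -33.8]
 [237.2  50.1]]
orange [319 236   4  26  58] rig [ 39.4 -28.5]
11.8333 [528.   33.5  51.6] [ 3.136  0.014 -0.083] [ 0.2  0.3 -0.1] [103.1  12.6]
```

View pics/c19.png

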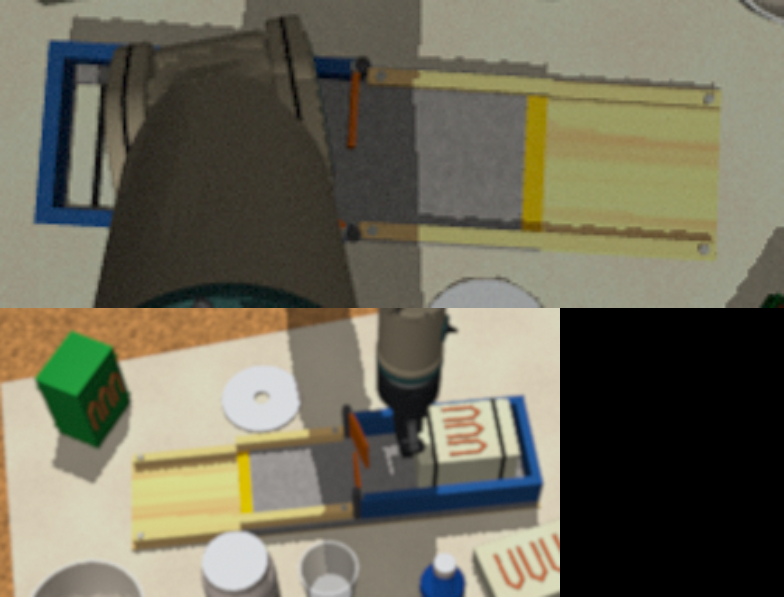

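Leaf b is shut and leaf a rests on the finger. The mould's rear is about 115 mm into the rig, clear of the 98 mm sweep. I'll ease off and lift straight out.

Request:
arm_command(rot=[[0, 0, 0], [0, 0, 0], [0, 0, 0], [0, 0, 0], [0, 0, 0]], slide=[[2, -4, 0], [3, 0, 20], [0, 0, 30], [0, 0, 35], [0, 0, 35]], gripper=[20, 20, 20, 20, 20])

```text
clock: 12.25
eef_pos: [526.9, 32.1, 168.2]
tool_rot: [3.137, 0.031, -0.079]
force: [0.6, 0.0, 0.1]
width: 19.9
```

Request:
arm_command(rot=[[0, 0, 0], [0, 0, 0], [0, 0, 0], [0, 0, 0], [0, 0, 0]], slide=[[0, 0, 35], [0, -35, 20], [-10, -38, 0], [-10, -38, 0], [-10, -38, 0]], gripper=[20, 20, 20, 20, 20])

```text
clock: 12.67
eef_pos: [504.3, -107.3, 235.9]
tool_rot: [-3.134, 0.009, -0.055]
force: [1.3, -0.9, 0.2]
width: 20.0
```

Request:
arm_command(rot=[[0, 0, 0], [0, 0, 0], [0, 0, 0], [0, 0, 0], [0, 0, 0]], slide=[[-10, -38, 0], [-10, -38, 0], [-10, -38, 0], [-10, -38, 0], [0, 0, 0]], gripper=[20, 20, 20, 20, 20])

```text
clock: 13.08
eef_pos: [458.8, -274.3, 238.0]
tool_rot: [-3.137, 0.004, -0.063]
force: [0.2, -0.9, 0.3]
width: 19.8
```

```bash
python3 look3.py 20
```

```text
mould ((538.9926147460938, 106.61674499511719), (124.41385650634766, 86.50411987304688), 85.31686401367188) rig [176.9   7.7] 2691 z 84.8882995924331
rig ext [[115.9 -34.1]
 [237.8  50.1]]
orange [319 236   5  27  72] rig [ 39.6 -28.9]
orange [240 246  24  10  71] rig [179.1 -16.9]
orange [239 258  24  11  74] rig [180.8   8.1]
orange [317 264   5  27  79] rig [39.4 29.1]
orange [239 271  23  10  70] rig [179.7  33.4]
13.1833 [ 461.6 -266.6  237.8] [-3.131e+00  3.000e-03 -5.500e-02] [ 0.6  1.1 -0.2] [-201.5   53.9]
```

View pics/c20.png

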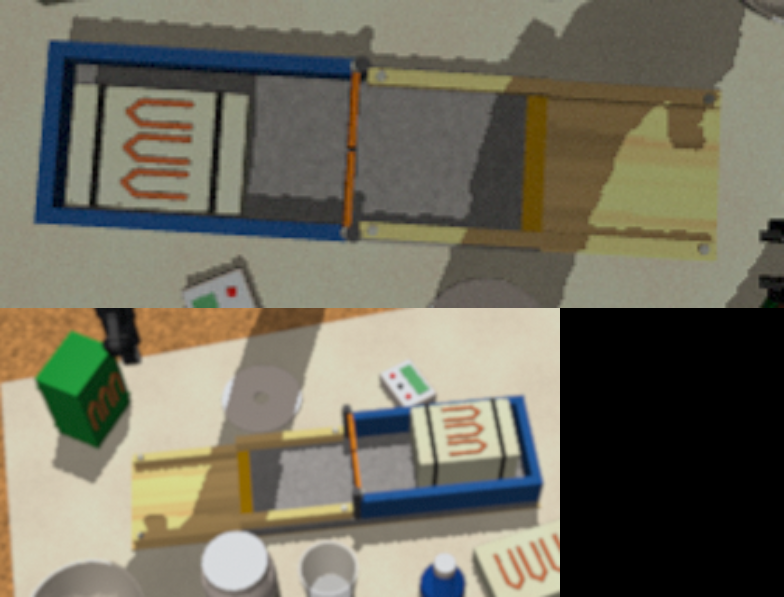

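The mould is in the bay with both leaves back at their starting pixels. One check of the bystanders, then I'll hand in.

Run:
```python
from pose import *
a=np.load('pics/scene0.npz')['im'];b=np.load('pics/scene20.npz')['im']
for n,(x,y,w,h) in dict(jar=(230,262,48,66),beaker=(284,268,36,42),bottle=(348,272,34,50),small=(382,258,66,52),bowl=(132,280,72,66),timer=(328,168,36,30),disc=(240,168,50,44),green=(140,150,50,68)).items():
    g0=cv2.cvtColor(a,cv2.COLOR_RGB2GRAY)[y:y+h,x:x+w].astype(np.float32);g1=cv2.cvtColor(b,cv2.COLOR_RGB2GRAY)[y:y+h,x:x+w].astype(np.float32)
    w_=cv2.createHanningWindow((w,h),cv2.CV_32F); print(n,np.round(cv2.phaseCorrelate(g0,g1,w_)[0],2),abs(g0-g1).mean().round(1))
s=telemetry.read_state(); print(s['clock'],abs(s['qd']).max(),s['force'])
ctrl.finish_job()
```

```text
jar [-0.07  0.06] 4.2
beaker [-0.08  0.47] 1.4
bottle [-0.04  0.15] 1.4
small [-0.05  0.01] 1.5
bowl [0.2  0.07] 13.1
timer [ 0.02 -0.01] 1.0
disc [-0.12  1.29] 66.8
green [ 0.08 -0.14] 13.8
13.1833 0.05953095868030146 [ 0.64926713  1.12737651 -0.20012542]
the job is handed in; nothing more can be done
```

The mould is lying in the blue bay, horseshoes up, with both gate leaves shut behind it, and the job is handed in at 13.2 s.

**How it went:**
- **Low push:** I pushed the mould upright until it sat square against the step. Its centre read rig x −142.3 mm (expected −142).
- **Tipping:** I pushed it high with a rising arc, and it fell onto the deck by itself.
- **Through the gate:** It drifted off line and turned about 1.4° at the gate, so I backed off, let the leaves push it back about 2–5 mm, and re-aimed. I re-aimed once more inside the bay when it had turned about 3°.
- **Forces:** The largest force I read at the tool was about 17 N.

**Last checks:**
- **Mould:** Its centre is at rig (177, +8) mm, it is square to within 0.1°, and its top is at 85 mm. The rear end is at about x = 115 mm, clear of the 98 mm leaf sweep. It does not touch the back wall. It sits 8 mm off the bay's middle line, about 4 mm from the +y wall.
- **Gate:** Both leaves are back at the pixel positions they had when shut at the start.
- **Bystanders:** The jar, beaker, bottle, small mould, bowl, timer and green block shifted by less than 0.5 px in the scene picture.
- **Disc:** This check disagreed, reading 1.3 px with a large brightness change. The arm's shadow lies over the disc in that picture and nothing came near it, so I put it down to the shadow, but I did not check it further.
- **Robot:** It stood clear of everything, at a height of 238 mm.

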